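Interlock check on the bench-top curing box

TASK

Start-of-shift interlock check on the curing box: with its lid still shut, wind the timer key clockwise, in as many part turns as it takes, until it is fully wound against its stop. Then lift the sprung lid by its handle until the pointer on the lid's edge is level with the index clamped on the quadrant, without swinging it well past, and finish while still holding the lid there by the handle. Leave the index where it is clamped and do not disturb the things lying about on the bench.

Things in the scene. Friction and masses are not known exactly. Their poses are not given: they have to be found in the camera images.
- box: Fixed grey sheet-metal curing box, 240 (x, front to back) x 340 (y) x 120 mm high. Origin: centre of its underside; -x is its front, z up. Left part (y -50 to 170): chamber under the lid, rim at z 120. Right part (y -170 to -50): control deck, top at z 102, timer at x -35, y -110. A steel arc (quadrant, radius 178 about the hinge axis) stands by the lid's left edge at y 181, up to z 290.
- timer (a joint): Turn of the timer key, rad: 0 = run down (bar along the box's x, white line to the front), grows clockwise seen from above, 4.0 = fully wound (hard stop). Starts between 0 and 0.5. Turning takes 0.15 to 0.2 N m against its spring; let go, it stays where it is. Turned back by hand, it unwinds.
- timer_grip (a point): On the timer key's vertical axis at the height to grip. Black key: round skirt 52 mm diameter, 10 high, and on it an upright bar 48 long x 14 thick x 32 mm high; bar top 14 mm above this point, skirt top 17 mm below it. Frame turns with the key: x along the bar, y across its thickness, z up.
- lid (a joint): Lid angle, rad: 0 = shut, grows as the front edge rises; stop at 1.3. A spring hinge and the lid's weight (about 0.45 kg) pull it shut from any angle: about 5 N straight up at the handle starts it, 7 to 14 N hold it at the angles asked. Let go, it snaps shut.
- lid_handle (a point): The lid's D handle: round steel bar along the lid's y, 12 mm diameter, 120 mm long, 32 mm clear under it. Origin: middle of the bar, 190 mm in front of the hinge axis and 48 mm above it (shut: 178 mm above the bench). Frame turns with the lid: x along the lid from handle to hinge, z square to the lid (up when shut).
- lid_hinge (a point): On the lid's hinge axis, at the middle of the lid's width: far (+x) edge of the box, 130 mm above the bench. Frame turns with the lid; the hinge axis is its y. The lid is an aluminium tray 212 x 212 x 18 mm.
- lid_pointer (a point): Tip of the steel pointer blade on the lid's left (+y) edge, 164 mm in front of the hinge axis and level with that axis when shut. Frame turns with the lid.
- index (a joint): Angle in rad at which the index is clamped on the quadrant, same zero and sense as the lid's angle: the lid's pointer is level with the index when lid equals it. Between 0.35 and 0.70. Held by its clamp screw; not to be moved.
- index_tip (a point): Tip of the index: dark steel block 24 x 14 x 14 mm with a round clamp screw on its outer side, riding on the quadrant; tip 164 mm from the hinge axis, where the lid pointer's tip comes when level. Frame turns with the index, parallel to the lid's frame when level.
- coupling: Bystander: loose aluminium bellows coupling standing on end, 56 mm diameter, 60 mm high; origin under its centre.
- collar: Bystander: loose steel collar, 72 mm outside, 36 mm bore, 26 mm high; origin under its centre.
- bin: Bystander: loose grey plastic parts bin 150 x 100 x 60 mm; origin under its centre.
- driver: Bystander: loose screwdriver with black handle lying on the bench along its x axis.

How it is judged:
On the way, in this order (a step that is already met when the one before it is completed fails the run):
1. the timer is wound to its stop while the lid is still shut (value of joint timer above 3.75 rad and value of joint lid below 0.05 rad), for 0.2 s.
2. the fingers hold the lid by its handle, level with the index (angle between the x axis of lid_pointer and the x axis of index_tip, either way round below 0.07 rad and contact force between the fingers and handle_bar above 2 N), for 0.3 s.
At the end, for the whole second after the job is handed in: The fingers still hold the lid by its handle (contact over 2 N, no loose thing propping it) at rest within 0.07 rad (4 degrees) of the index, the timer is wound to within 0.3 rad of its stop, and the index is where it was clamped (all of step 2 and velocity of joint lid between -0.08 and 0.08 rad/s and contact force between lid and coupling below 0.2 N and contact force between lid and collar below 0.2 N and contact force between lid and bin below 0.2 N and contact force between lid and driver below 0.2 N and value of joint timer above 3.7 rad and distance of index_tip from where it was at the start of the episode below 0.008 m); the arm keeps its last pose, push and grip.
It fails at once if the lid swings past the index by more than about 8 degrees (its pointer over 23 mm beyond) (z of lid_pointer in the frame of index_tip above 0.023 m).
It fails at once if the index is pushed along the quadrant (distance of index_tip from where it was at the start of the episode above 0.012 m).
It fails at once if a bystander is pushed more than 30 mm or knocked over (distance of any of coupling, collar, bin, driver from where it was at the start of the episode above 0.03 m or angle between any of coupling, bin's own z axis and vertical above 0.5 rad).
It also fails if it takes over 64 s, if anything falls off the work surface, if the arm or the gripper's body presses on something with over 40 N, if the wrist force passes 120 N, or if a joint passes its speed limit or range.

ROBOT

A 7-joint arm with a two-finger parallel gripper is mounted at the origin on the work surface. World frame = base frame: x ahead of the robot, y to its left, z up, the work surface at z = 0. Lengths are in m, angles in rad, forces in N, time in s.
With the tool pointing down it reaches from about 0.35 to 0.9 m from the base axis. Payload 8.1 kg.
Tool frame: the origin (TCP) lies midway between the tips of the shut fingers; the grasp point (between the pads) lies arm.tcp_to_grasp behind it (arm.tcp_to_grasp is the distance from the TCP to the grasp point, in m); z points along the fingers, y is the line along which they close (so a half turn about z gives the same grasp; the last joint's range is limited). The gripper opens to 92 mm and grips with 3 to 60 N. Pads are 19 mm wide; open, the fingers measure 130 mm over their backs; the gripper's body (75 mm by 190 mm) begins 47 mm behind the grasp point.
Start: joints at [-1.267, 0.434, 0.025, 1.573, -0.012, 1.134, -0.075], TCP at [0.247, 0.574, 0.227] pointing down, gripper open.
Joint ranges: [-2.62, 2.62], [-0.44, 2.09], [-1.27, 1.32], [0.08, 2.57], [-1.32, 4.46], [0.12, 2], [-2.74, 2.74]. Speed limits (rad/s): [2.22, 2.22, 3.01, 3.01, 3.14, 3.14, 3.14].

INTERFACE

Orientations are given as a rotation vector (axis times angle).
In Python, from cell import observe, get_image, arm gives the robot as it stands. The module is installed in compiled form; this text tells all that it offers.
- The arm moves only by the tool drive_tool, never from a script. Its argument "steps" is a list of rows, each a list of 5 numbers: the closure, from 0 (fully open) to 1 (shut), then the shift along the world's x, y, z in mm, then the turn about the world's z in rad. In form: [[hand, x, y, z, roll], ...]. A call has 1 to 20 rows; each row shifts and turns the commanded pose from where the row before left it; what a row does not reach is not made up. A row lasts 1/12 s, in which the tool goes at most 41.7 mm and 7.16 degrees, less where a joint would pass 70% of its speed; a pose out of reach is approached as far as the arm can. A call with a gripper value outside its range is refused whole. The fingers move at their own pace and stop on an object; "grip_force" is the grip in N (left out, the last holds). Time passes only in rows, so rows that do not move let the fingers close. It gives the time, the measured TCP pose, the force, the opening and the grip force at its end, in the units of the state.
- observe(): the state, without advancing time (a new reading comes with each control period).
- get_image(name): name is "scene" or "top"; returns a dict with "image" (384x512x3 uint8, red, green, blue), "vfov" (degrees; the focal length in pixels is half the picture's height over the tangent of half this angle, whatever the lens; pixels are square), "cx", "cy" (the principal point, pixels), "k1" (the pictures are not rectified: a ray, as slopes to the right and down, at radius r is drawn at 1 + k1 r^2 times it, then the intrinsics apply), "xyz" and "attitude" of the camera in the world. Camera axes: x right, y down, z forward; pixel columns grow to the right and rows downward; lengths in m; the calibration is good to about 2 mm. A picture is of the moment at which its call begins. There is no depth.
- arm.sign_off(): hands the job in; it is judged then, once.
The state is a dict: "clock": time; "joints": joint angles; "dq": joint speeds; "joint_efforts": joint torques, N m; "position": TCP position; "ee_rot": TCP orientation; "force": force on the tool from outside, world axes, zero at the start; "ft_torque": the same for the moment, N m; "width": opening from 0.0 (shut) to 1.0 (fully open); "gripper_force": force on a finger pad.
Only numpy, scipy, OpenCV 4.12 (cv2) and the standard library are available. Lean on these libraries where they do the work, as an engineer would, in place of code of your own. Each camera call takes 0.05 s, during which the arm holds its last target. There are 200 camera calls.

## Working session

There is one attempt and no reset: what is moved stays moved. The work goes in short steps, Python scripts to look and compute and a tool call to move; the robot and the scene stay as the last step left them, time stands still between calls to the robot, and variables do not carry over. Pictures are saved under pics/ and viewed, at most 10 in all, crops included, and the job is handed in when it is done.

Besides the shell and the picture viewer there is one more tool, called as name(argument=value, ...), one argument or row to a line, values as JSON. drive_tool: Moves the arm, as the interface text tells. Its arguments: {"type":"object","properties":{"steps":{"type":"array"},"grip_force":{"type":"number"}},"required":["steps"]}

```bash
mkdir -p pics
cat > h.py <<'E'
import numpy as np, cv2
from scipy.spatial.transform import Rotation as R
from cell import observe, get_image, arm
def cam(n):
    d=get_image(n); return d
def K(d):
    f=d['image'].shape[0]/2/np.tan(np.radians(d['vfov'])/2); return f
def Rm(d):
    a=np.array(d['attitude'],float)
    return a if a.shape==(3,3) else R.from_rotvec(a).as_matrix()
def ray(d,u,v):
    f=K(d); x=(u-d['cx'])/f; y=(v-d['cy'])/f
    rd=np.hypot(x,y); r=rd
    for _ in range(30): r=rd/(1+d['k1']*r*r)
    s=r/rd if rd>0 else 1
    g=Rm(d)@np.array([x*s,y*s,1]); return np.array(d['xyz']),g
def onz(d,u,v,z):
    o,g=ray(d,u,v); return o+g*(z-o[2])/g[2]
def proj(d,P):
    c=Rm(d).T@(np.array(P)-np.array(d['xyz'])); x,y=c[:2]/c[2]; r2=x*x+y*y; k=1+d['k1']*r2
    return np.array([d['cx']+K(d)*x*k, d['cy']+K(d)*y*k])
def save(d,fn,crop=None,s=1):
    im=d['image'][:,:,::-1]
    if crop: im=im[crop[1]:crop[3],crop[0]:crop[2]]
    cv2.imwrite(fn,cv2.resize(im,None,fx=s,fy=s,interpolation=cv2.INTER_CUBIC))
E
python3 - <<'E'
from h import *
print(observe(), arm.tcp_to_grasp)
for n in('scene','top'):
    d=cam(n); print({k:v for k,v in d.items() if k!='image'}); save(d,f'pics/{n}0.png',s=1.5)
    np.save(f'{n}0.npy',d,allow_pickle=True)
E
```

```text
{'clock': 0.0, 'joints': array([-1.26664736,  0.43522839,  0.02496299,  1.57408763, -0.01162343,
        1.13401441, -0.07513072]), 'dq': array([-0.00127732, -0.00166176,  0.00076665,  0.00094799, -0.00179966,
       -0.0009341 ,  0.00038149]), 'joint_efforts': array([-2.17950044e-03, -6.67827988e+01,  9.83553194e-01, -3.14471233e+01,
       -6.08260953e-02,  4.23333503e-02,  1.58638977e-04]), 'position': array([0.24710262, 0.57351717, 0.22594516]), 'ee_rot': array([-6.34638866e-01, -3.07661326e+00,  2.48099536e-03]), 'force': array([-0.25569507, -0.4149134 ,  0.57043555]), 'ft_torque': array([-0.01302212,  0.02611105, -0.02180704]), 'gripper_force': 0.0, 'width': 1.0014129905426716} 0.0188
{'vfov': 46.59666250746689, 'cx': 251.50813257780544, 'cy': 192.04584307277986, 'k1': -0.16995190622636244, 'xyz': array([ 1.17302559, -0.96178625,  0.84953903]), 'attitude': array([-2.05204692, -0.6396524 ,  0.36649966])}
{'vfov': 53.15884420342869, 'cx': 251.112648754434, 'cy': 191.95911167058352, 'k1': -0.06175883056291284, 'xyz': array([ 0.45411441, -0.00834174,  1.15115593]), 'attitude': array([-2.21190908,  2.16899389, -0.0849333 ])}
```

View pics/scene0.png

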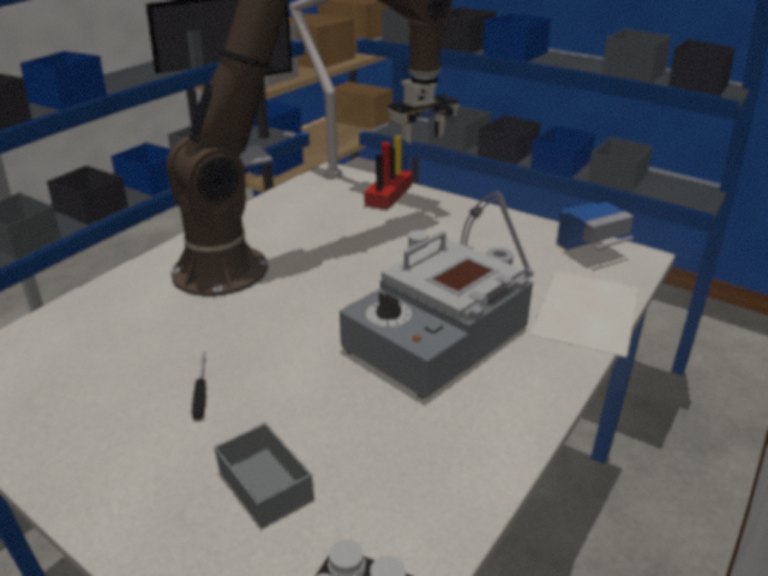

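View pics/top0.png

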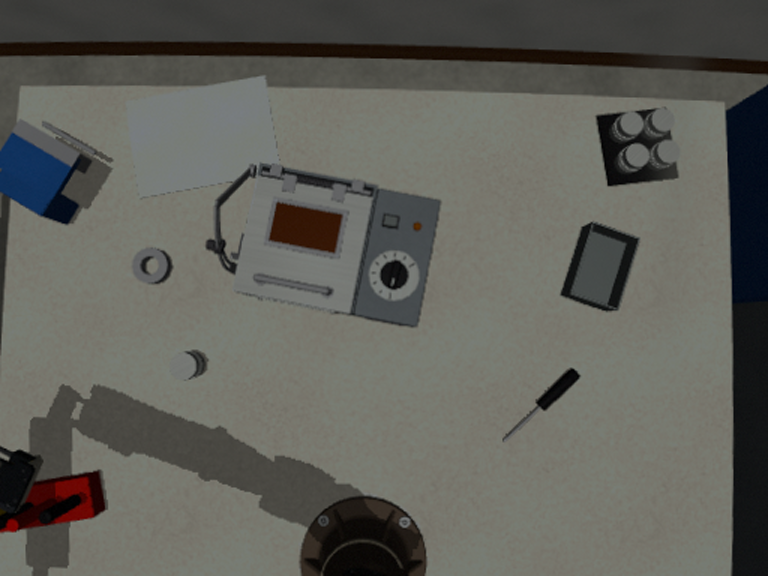

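The scene view shows the box with its black key (about 390,305), handle (425,250), and index on the quadrant (478,210). In the top view the key is at (394,275), the handle runs from (256,278) to (331,292), the coupling is at (190,365) and the collar at (152,265), all in 1.5x pixels. I'll enlarge both.

Run:
```python
from h import *
t=np.load('top0.npy',allow_pickle=True).item(); s=np.load('scene0.npy',allow_pickle=True).item()
def br(d): 
    d=dict(d); d['image']=np.clip(d['image'].astype(float)*2,0,255).astype(np.uint8); return d
save(br(t),'pics/t1.png',(130,95,310,230),4.4)
save(s,'pics/s1.png',(220,120,370,270),4)
for n,u,v,z in [('deckRfar',440,200,.102),('deckRnear',416,326,.102),('key',394,275,.133),('h1',256,278,.184),('h2',331,292,.184),('coupl',187,365,.06),('collar',152,265,.026)]:
    print(n,onz(t,u/1.5,v/1.5,z).round(4))
```

```text
deckRfar [ 0.6921 -0.1309  0.102 ]
deckRnear [ 0.4585 -0.0897  0.102 ]
key [ 0.548  -0.0469  0.133 ]
h1 [0.5336 0.1878 0.184 ]
h2 [0.5125 0.0606 0.184 ]
coupl [0.3762 0.3389 0.06  ]
collar [0.5684 0.4275 0.026 ]
```

View pics/t1.png

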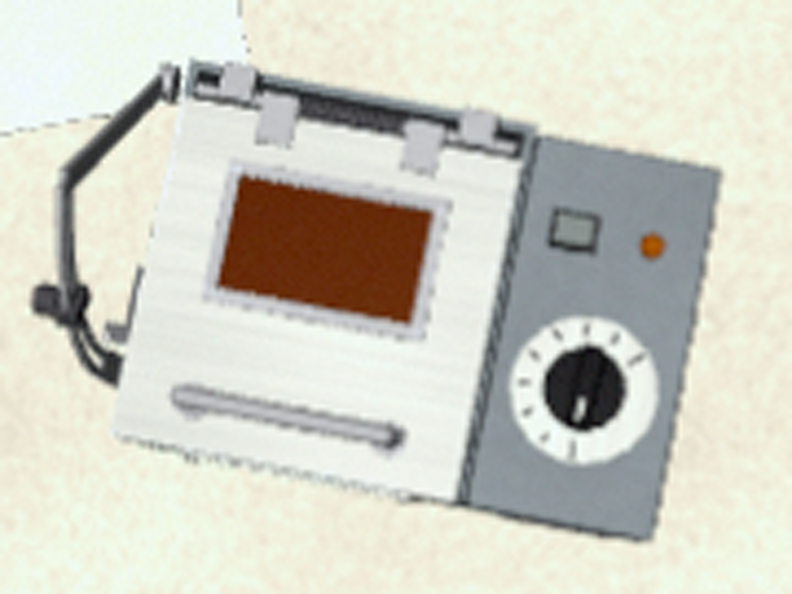

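View pics/s1.png

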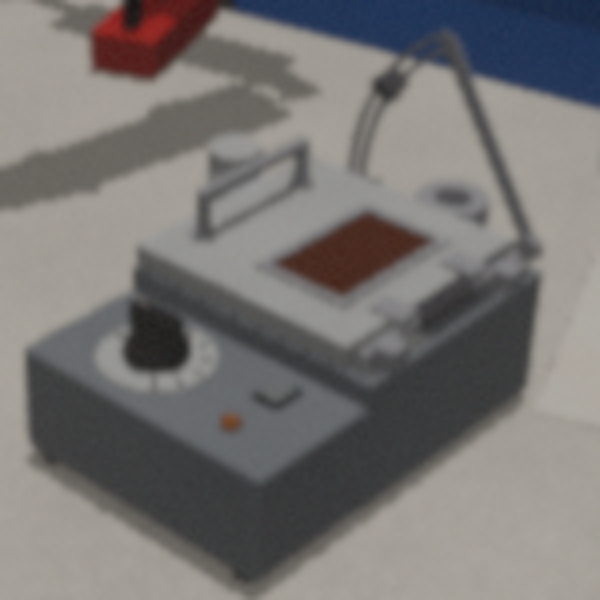

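```bash
cat >> h.py <<'E'
def tp(d,x,y,z): return onz(d,130+x/4.4,95+y/4.4,z)
def tri(o1,g1,o2,g2):
    A=np.stack([g1,-g2],1); t=np.linalg.lstsq(A,o2-o1,rcond=None)[0]
    a=o1+g1*t[0]; b=o2+g2*t[1]; return (a+b)/2,np.linalg.norm(a-b)
E
python3 - <<'E'
from h import *
t=np.load('top0.npy',allow_pickle=True).item(); s=np.load('scene0.npy',allow_pickle=True).item()
a=tp(t,720,172,.102);b=tp(t,650,540,.102); e=a-b
print('edge',np.linalg.norm(e),'yaw',np.arctan2(e[1],e[0]))
h1=tp(t,178,397,.178);h2=tp(t,402,436,.178); e=h1-h2
print('handle',h1,h2,(h1+h2)/2,np.linalg.norm(e),'yaw',np.arctan2(e[1],e[0])-np.pi/2)
k=tp(t,585,390,.102); print('dial',k)
yaw=np.mean([np.arctan2((a-b)[1],(a-b)[0]),np.arctan2(e[1],e[0])-np.pi/2])
c,s_=np.cos(yaw),np.sin(yaw); Rb=np.array([[c,-s_,0],[s_,c,0],[0,0,1]])
# box origin estimates
for n,P,L in [('Rfar',a,(.12,-.17)),('Rnear',b,(-.12,-.17)),('dial',k,(-.035,-.11)),('handle',(h1+h2)/2,(-.07,.06))]:
    print(n,'origin',(P-Rb@np.array([*L,0]))[:2])
O=(a+b)/2-Rb@np.array([0,-.17,0]);O[2]=0
# scene check of key: project timer top
for n,L in [('deckRfar',(.12,-.17,.102)),('deckRnear',(-.12,-.17,.102)),('dial',(-.035,-.11,.102)),('h1',(-.07,.12,.178)),('h2',(-.07,0,.178))]:
    print(n,(proj(s,O+Rb@np.array(L))-[220,120])*4)
print(Rb,yaw)
P,m=tri(*ray(t,130+70/4.4,95+303/4.4),*ray(s,220+388/4,120+85/4))
L=Rb.T@(P-O); print('index block',P,m,'box',L,'ang',np.arctan2(L[2]-.13,.12-L[0]),'rad',np.hypot(L[2]-.13,.12-L[0]))
for th in np.arange(.35,.75,.05):
    print(th.round(2),*[((proj(d,O+Rb@np.array([.12-r*np.cos(th),.181,.13+r*np.sin(th)]))-o)*f).round(0) for d,o,f in((t,[130,95],4.4),(s,[220,120],4)) for r in (.178,)])
# key bar: dark mask in top
im=cv2.resize(t['image'],None,fx=4,fy=4,interpolation=cv2.INTER_CUBIC)
E
```

```text
edge 0.23614239522387057 yaw -0.17442171952505034
handle [0.53436954 0.18958409 0.178     ] [0.51434527 0.05929312 0.178     ] [0.52435741 0.1244386  0.178     ] 0.1318207450681435 yaw -0.1524956626886116
dial [ 0.55007031 -0.0488331   0.102     ]
Rfar origin [0.59926118 0.05547769]
Rnear origin [0.60350264 0.0574019 ]
dial origin [0.60250426 0.05400503]
handle origin [0.58366043 0.05384716]
deckRfar [254.22907749 478.10153323]
deckRnear [ 13.95125935 343.13331511]
dial [149.86204329 354.31647986]
h1 [312.54434883 146.62822826]
h2 [214.839819   198.13927604]
[[ 0.98667035  0.16273176  0.        ]
 [-0.16273176  0.98667035  0.        ]
 [ 0.          0.          1.        ]] -0.16345869110683098
index block [0.58464184 0.24516984 0.21883789] 0.005283397101568095 box [-0.0472293   0.1834902   0.21883789] ang 0.4883214759001938 rad 0.18936158568429218
0.35 [ 84. 307.] [381. 117.]
0.4 [ 82. 299.] [385. 109.]
0.45 [ 79. 291.] [389. 102.]
0.5 [ 77. 281.] [393.  95.]
0.55 [ 75. 272.] [398.  88.]
0.6 [ 74. 261.] [404.  81.]
0.65 [ 72. 249.] [410.  75.]
0.7 [ 71. 237.] [416.  69.]
```

Run:
```python
from h import *
t=np.load('top0.npy',allow_pickle=True).item(); s=np.load('scene0.npy',allow_pickle=True).item()
def T(n,a,b):
    P,m=tri(*ray(t,130+a[0]/4.4,95+a[1]/4.4),*ray(s,220+b[0]/4,120+b[1]/4)); print(n,P.round(4),round(m,4)); return P
T('hL',(178,397),(303,148));T('hR',(402,436),(203,192));T('dial',(585,390),(156,354));T('Rfar',(720,172),(262,480));T('Rnear',(650,540),(28,350));T('led',(652,246),(231,422))
T('hingeL',(178,85),(533,250))
# key blob and white line
im=t['image'].astype(int); g=im.sum(2)
x0,y0=130+585/4.4,95+390/4.4
sub=np.clip(im[int(y0)-14:int(y0)+15,int(x0)-14:int(x0)+15]*2.2,0,255).astype(np.uint8)
sub=cv2.resize(sub,None,fx=14,fy=14,interpolation=cv2.INTER_CUBIC)
sx=s['image'][180:235,235:285]; sx=np.clip(cv2.resize(sx,None,fx=8,fy=8,interpolation=cv2.INTER_CUBIC).astype(int)*2,0,255).astype(np.uint8)
sx=cv2.resize(sx,(370,406)); cv2.imwrite('pics/key.png',np.hstack([sub,sx])[:,:,::-1]); print(int(x0)-14,int(y0)-14)
```

```text
hL [0.537  0.1927 0.1692] 0.0045
hR [0.5186 0.0622 0.1812] 0.0108
dial [ 0.552  -0.0473  0.1037] 0.0051
Rfar [ 0.6936 -0.13    0.1   ] 0.0074
Rnear [ 0.4608 -0.0887  0.0962] 0.0084
led [ 0.6437 -0.0879  0.103 ] 0.005
hingeL [0.737  0.21   0.1281] 0.0113
248 169
```

View pics/key.png

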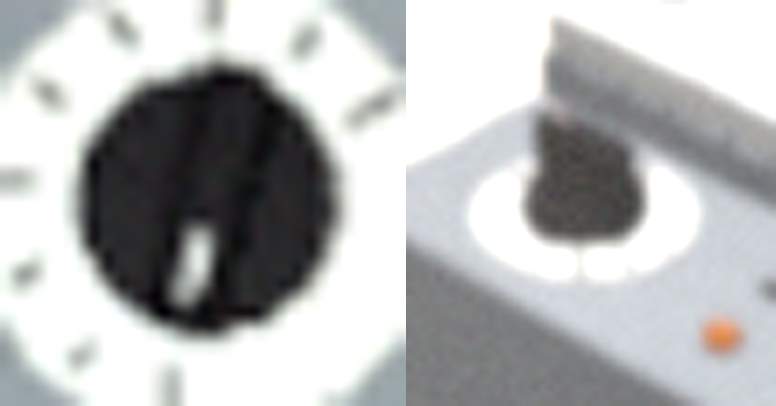

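The key's white line points nearly to the box front, so the timer is at about 0.05. The bar's yaw is about -0.21 and the key axis is near (0.551, -0.048). I'll move above it with the fingers half open.

drive_tool(
  steps=[
    [0.5,15,-31,1.5,0.01],
    [0.5,15,-31,1.5,0.01],
    [0.5,15,-31,1.5,0.01],
    [0.5,15,-31,1.5,0.01],
    [0.5,15,-31,1.5,0.01],
    [0.5,15,-31,1.5,0.01],
    [0.5,15,-31,1.5,0.01],
    [0.5,15,-31,1.5,0.01],
    [0.5,15,-31,1.5,0.01],
    [0.5,15,-31,1.5,0.01],
    [0.5,15,-31,1.5,0.01],
    [0.5,15,-31,1.5,0.01],
    [0.5,15,-31,1.5,0.01],
    [0.5,15,-31,1.5,0.01],
    [0.5,15,-31,1.5,0.01],
    [0.5,15,-31,1.5,0.01],
    [0.5,15,-31,1.5,0.01],
    [0.5,15,-31,1.5,0.01],
    [0.5,15,-31,1.5,0.01],
    [0.5,15,-31,1.5,0.01],
  ],
  grip_force=50,
)

```text
clock: 1.77
position: [0.5475, -0.0476, 0.2566]
ee_rot: [-0.323, -3.124, -0.0]
force: [0.1, 1.6, 1.4]
width: 0.5
gripper_force: 0.0
```

```bash
cat >> h.py <<'E'
def st():
    o=observe(); M=R.from_rotvec(o['ee_rot']).as_matrix()
    print('t',round(o['clock'],2),'p',o['position'].round(4),'yYaw',round(np.arctan2(M[1,1],M[0,1]),3),'zax',M[:,2].round(3),'q',o['joints'].round(3),'F',o['force'].round(1),'T',o['ft_torque'].round(2),'w',round(o['width'],3),'gf',round(float(o['gripper_force']),1)); return o
E
python3 -c "
from h import *
st()"
```

```text
t 1.77 p [ 0.5475 -0.0476  0.2566] yYaw 1.365 zax [-0.  0. -1.] q [-0.28   0.29   0.351  1.737 -0.109  1.134  1.468] F [0.1 1.6 1.4] T [ 0.06 -0.05  0.03] w 0.5 gf 0.0
```

drive_tool(
  steps=[
    [0.5,3.5,-0.5,-30,0],
    [0.5,0,0,-30,0],
    [0.5,0,0,-30,0],
    [0.5,0,0,-20,0],
    [0.5,0,0,-15,0],
    [0.5,0,0,-7,0],
    [0.5,0,0,-7,0],
    [0.5,0,0,0,0],
  ],
)

```text
clock: 2.43
position: [0.5504, -0.0465, 0.1169]
ee_rot: [-0.324, -3.124, 0.0]
force: [-0.2, -0.6, 0.1]
width: 0.501
gripper_force: 0.0
```

```bash
python3 -c "
from h import *
st()
t=cam('top'); s=cam('scene')
a=np.clip(cv2.resize(t['image'][140:220,220:300],(390,390),interpolation=2).astype(int)*2,0,255)
b=cv2.resize(s['image'][160:240,230:310],(390,390),interpolation=2)
cv2.imwrite('pics/d1.png',np.hstack([a,b])[:,:,::-1])"
```

```text
t 2.43 p [ 0.5504 -0.0465  0.1169] yYaw 1.364 zax [-0.001 -0.    -1.   ] q [-0.24   0.445  0.31   1.899 -0.179  0.826  1.528] F [-0.2 -0.6  0.1] T [ 0.04  0.03 -0.01] w 0.501 gf 0.0[ WARN:0@2.425] global loadsave.cpp:1063 imwrite_ Unsupported depth image for selected encoder is fallbacked to CV_8U.
```

View pics/d1.png

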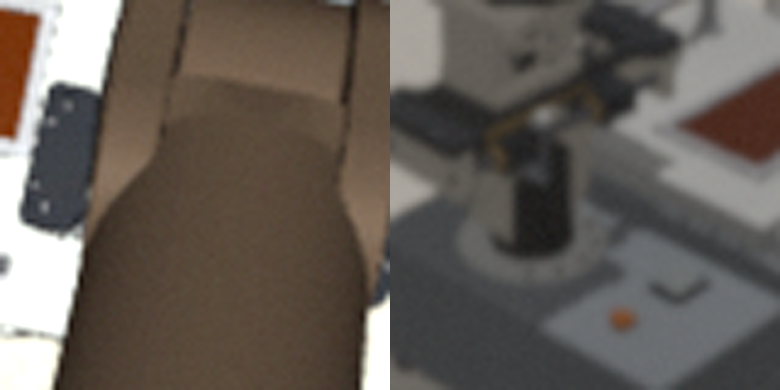

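The fingers straddle the black bar (scene half, around 540,200), clear of the lid. Closing now.

drive_tool(
  steps=[
    [1,0,0,0,0],
    [1,0,0,0,0],
    [1,0,0,0,0],
    [1,0,0,0,0],
    [1,0,0,0,0],
    [1,0,0,0,0],
  ],
)

```text
clock: 3.03
position: [0.5511, -0.0457, 0.118]
ee_rot: [0.324, 3.124, 0.002]
force: [-0.6, 2.6, 2.5]
width: 0.151
gripper_force: 50.0
```

```bash
python3 -c "
from h import *
st()"
```

```text
t 3.03 p [ 0.5511 -0.0457  0.118 ] yYaw 1.364 zax [ 0.001  0.001 -1.   ] q [-0.24   0.443  0.309  1.898 -0.18   0.827  1.528] F [-0.6  2.6  2.5] T [ 0.59 -0.   -0.01] w 0.151 gf 50.0
```

Width is 14 mm, which matches the bar. Winding clockwise.

drive_tool(
  steps=[
    [1,0,0,0,-0.1],
    [1,0,0,0,-0.1],
    [1,0,0,0,-0.1],
    [1,0,0,0,-0.1],
    [1,0,0,0,-0.1],
    [1,0,0,0,-0.1],
    [1,0,0,0,-0.1],
    [1,0,0,0,-0.1],
    [1,0,0,0,-0.1],
    [1,0,0,0,-0.1],
    [1,0,0,0,-0.1],
    [1,0,0,0,-0.1],
    [1,0,0,0,-0.1],
    [1,0,0,0,-0.1],
    [1,0,0,0,-0.1],
    [1,0,0,0,-0.1],
    [1,0,0,0,-0.1],
    [1,0,0,0,-0.1],
    [1,0,0,0,-0.1],
    [1,0,0,0,-0.1],
  ],
)

```text
clock: 4.7
position: [0.5519, -0.0454, 0.1181]
ee_rot: [2.807, 1.411, 0.003]
force: [2.1, 2.6, -1.2]
width: 0.149
gripper_force: 50.0
```

```bash
python3 -c "
from h import *
st()"
```

```text
t 4.7 p [ 0.5519 -0.0454  0.1181] yYaw -0.639 zax [ 0.002  0.001 -1.   ] q [-0.607  0.556  0.862  1.925 -0.537  0.905 -0.114] F [ 2.1  2.6 -1.2] T [ 0.52 -0.5   0.17] w 0.149 gf 50.0
```

drive_tool(
  steps=[
    [1,0,0,0,-0.1],
    [1,0,0,0,-0.1],
    [1,0,0,0,-0.1],
    [1,0,0,0,-0.1],
    [1,0,0,0,-0.1],
    [1,0,0,0,-0.1],
    [1,0,0,0,-0.1],
    [1,0,0,0,-0.1],
    [1,0,0,0,-0.1],
    [1,0,0,0,-0.1],
    [1,0,0,0,-0.1],
    [1,0,0,0,-0.1],
    [1,0,0,0,-0.1],
    [1,0,0,0,-0.1],
    [1,0,0,0,-0.1],
    [1,0,0,0,-0.1],
    [1,0,0,0,-0.1],
  ],
)

```text
clock: 6.12
position: [0.552, -0.0462, 0.1181]
ee_rot: [-2.912, 1.178, -0.003]
force: [2.6, -0.2, 1.0]
width: 0.151
gripper_force: 50.0
```

```bash
python3 -c "
from h import *
st()"
```

```text
t 6.12 p [ 0.552  -0.0462  0.1181] yYaw -2.34 zax [ 0.002 -0.    -1.   ] q [-0.785  0.776  1.267  1.936 -0.847  1.102 -1.497] F [ 2.6 -0.2  1. ] T [ 0.18 -0.52  0.13] w 0.151 gf 50.0
```

drive_tool(
  steps=[
    [1,0,0,0,-0.05],
    [1,0,0,0,-0.05],
    [1,0,0,0,-0.05],
    [1,0,0,0,-0.05],
  ],
)

```text
clock: 6.45
position: [0.5519, -0.0463, 0.1181]
ee_rot: [-2.781, 1.46, -0.002]
force: [2.8, 0.2, 0.8]
width: 0.148
gripper_force: 50.0
```

```bash
python3 -c "
from h import *
st()"
```

```text
t 6.45 p [ 0.5519 -0.0463  0.1181] yYaw -2.537 zax [ 0.002 -0.    -1.   ] q [-0.789  0.785  1.279  1.936 -0.856  1.111 -1.685] F [2.8 0.2 0.8] T [ 0.15 -0.47  0.22] w 0.148 gf 50.0
```

drive_tool(
  steps=[
    [1,0,0,0,-0.04],
    [1,0,0,0,-0.03],
    [1,0,0,0,0],
  ],
)

```text
clock: 6.7
position: [0.5519, -0.0463, 0.1181]
ee_rot: [-2.729, 1.555, -0.002]
force: [4.8, 0.2, 0.7]
width: 0.152
gripper_force: 50.0
```

```bash
python3 -c "
from h import *
st()"
```

```text
t 6.7 p [ 0.5519 -0.0463  0.1181] yYaw -2.606 zax [ 0.002 -0.    -1.   ] q [-0.789  0.787  1.282  1.936 -0.859  1.113 -1.752] F [4.8 0.2 0.7] T [ 0.2  -0.64  0.14] w 0.152 gf 50.0
```

drive_tool(
  steps=[
    [1,0,0,0,-0.04],
    [1,0,0,0,-0.04],
    [1,0,0,0,0],
    [1,0,0,0,0],
  ],
)

```text
clock: 7.03
position: [0.5519, -0.0463, 0.1181]
ee_rot: [-2.669, 1.657, -0.002]
force: [5.6, 0.5, 1.1]
width: 0.154
gripper_force: 51.6
```

```bash
python3 -c "
from h import *
st()"
```

```text
t 7.03 p [ 0.5519 -0.0463  0.1181] yYaw -2.682 zax [ 0.001 -0.    -1.   ] q [-0.79   0.789  1.285  1.936 -0.861  1.115 -1.826] F [5.6 0.5 1.1] T [ 0.12 -0.97  1.14] w 0.154 gf 51.6
```

Torque rose to 1.1 N m, so the key is on its stop after about 4.0 rad. I'll hold briefly, release and lift.

drive_tool(
  steps=[
    [1,0,0,0,0],
    [1,0,0,0,0],
    [1,0,0,0,0.03],
    [0.6,0,0,0,0],
    [0.6,0,0,0,0],
    [0.6,0,0,0,0],
    [0.6,0,0,0,0],
    [0.6,0,0,20,0],
    [0.6,0,0,30,0],
    [0.6,0,0,30,0],
    [0.6,0,0,30,0],
    [0.6,0,0,30,0],
    [0.6,0,0,0,0],
  ],
)

```text
clock: 8.12
position: [0.5526, -0.0485, 0.2629]
ee_rot: [-2.686, 1.623, -0.009]
force: [-0.0, -1.2, -0.7]
width: 0.399
gripper_force: 0.0
```

drive_tool(
  steps=[
    [0.2,-1,9,0,0.12],
    [0.2,-1,9,0,0.12],
    [0.2,-1,9,0,0.12],
    [0.2,-1,9,0,0.12],
    [0.2,-1,9,0,0.12],
    [0.2,-1,9,0,0.12],
    [0.2,-1,9,0,0.12],
    [0.2,-1,9,0,0.12],
    [0.2,-1,9,0,0.12],
    [0.2,-1,9,0,0.12],
    [0.2,-1,9,0,0.12],
    [0.2,-1,9,0,0.12],
    [0.2,-1,9,0,0.12],
    [0.2,-1,9,0,0.12],
    [0.2,-1,9,0,0.12],
    [0.2,-1,9,0,0.12],
    [0.2,-1,9,0,0.12],
    [0.2,-1,9,0,0.12],
    [0.2,-1,9,0,0.12],
    [0.2,-1,0,0,0.12],
  ],
)

```text
clock: 9.78
position: [0.5301, 0.1262, 0.257]
ee_rot: [-2.479, -1.928, 0.002]
force: [0.9, 0.9, 0.4]
width: 0.802
gripper_force: 0.0
```

```bash
python3 -c "
from h import *
st()
t=cam('top'); s=cam('scene'); np.save('s2.npy',s,allow_pickle=True)
a=np.clip(cv2.resize(t['image'][100:220,180:300],(390,390),interpolation=2).astype(int)*2,0,255)
b=cv2.resize(s['image'][120:240,230:350],(390,390),interpolation=2)
cv2.imwrite('pics/d2.png',np.hstack([a,b])[:,:,::-1].astype(np.uint8))"
```

```text
t 9.78 p [0.5301 0.1262 0.257 ] yYaw -0.248 zax [-0.001  0.    -1.   ] q [-0.828  0.309  0.655  1.763 -0.206  1.14  -0.358] F [0.9 0.9 0.4] T [-0.1   0.08  0.03] w 0.802 gf 0.0
```

View pics/d2.png

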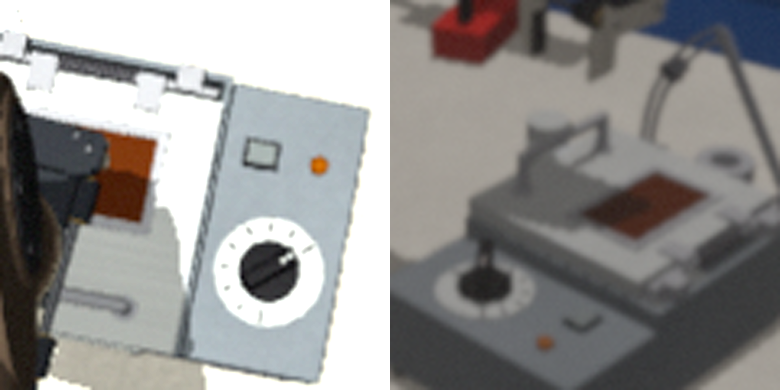

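The white line now points right-rear (290,258), which is about 3.95 rad from the front, so the key is wound. The tool is above the handle; I'll align it and go down.

drive_tool(
  steps=[
    [0.2,-3,1,-20,0.08],
    [0.2,0,0,-25,0],
    [0.2,0,0,-25,0],
    [0.2,0,0,-15,0],
    [0.2,0,0,-8,0],
    [0.2,0,0,-5,0],
    [0.2,0,0,0,0],
  ],
  grip_force=12,
)

```text
clock: 10.47
position: [0.5276, 0.125, 0.1592]
ee_rot: [2.411, 2.014, -0.002]
force: [-0.7, -1.1, -0.0]
width: 0.801
gripper_force: 0.0
```

```bash
python3 -c "
from h import *
st()
s=cam('scene')
b=cv2.resize(s['image'][120:220,240:340],(600,600),interpolation=2)
cv2.imwrite('pics/d3.png',np.clip(b[:,:,::-1]*1.6,0,255).astype(np.uint8))"
```

```text
t 10.47 p [0.5276 0.125  0.1592] yYaw -0.179 zax [-0.001 -0.001 -1.   ] q [-0.77   0.407  0.596  1.895 -0.281  0.924 -0.22 ] F [-0.7 -1.1 -0. ] T [-0.07  0.09  0.04] w 0.801 gf 0.0
```

View pics/d3.png

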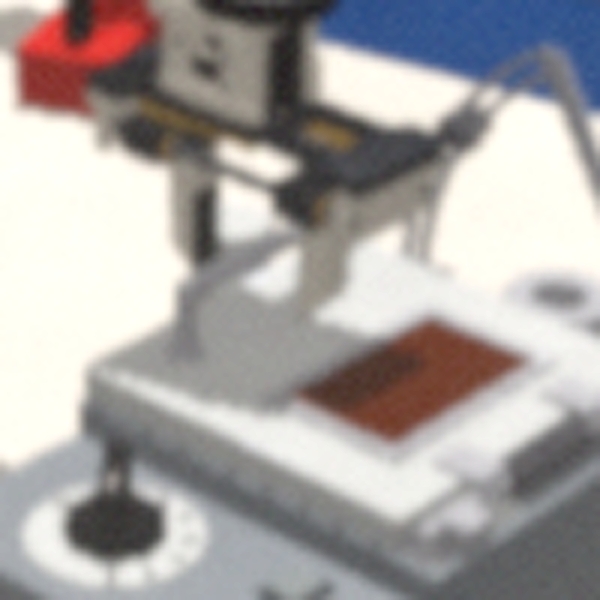

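The fingers stand in front of and behind the handle bar (bar at about 230,260), clear of the lid. Closing.

drive_tool(
  steps=[
    [1,0,0,0,0],
    [1,0,0,0,0],
    [1,0,0,0,0],
    [1,0,0,0,0],
    [1,0,0,0,0],
    [1,0,0,0,0],
    [1,0,0,0,0],
  ],
  grip_force=20,
)

```text
clock: 11.1
position: [0.5279, 0.1255, 0.1598]
ee_rot: [2.408, 2.017, 0.0]
force: [1.1, 0.0, -0.4]
width: 0.342
gripper_force: 0.0
```

Run:
```python
from h import *
st()
t=np.load('top0.npy',allow_pickle=True).item(); s=np.load('scene0.npy',allow_pickle=True).item()
# index angle: rays onto plane box y=0.181, hinge found from the handle
o=observe(); y=-.165; Rb=R.from_euler('z',y).as_matrix()
H=o['position'].copy(); H[2]=.178
hinge=H+Rb@np.array([.19,0,-.048]); print('hinge',hinge)
for d,u,v in ((t,130+70/4.4,95+303/4.4),(s,220+388/4,120+85/4)):
    p,g=ray(d,u,v); n=Rb[:,1]
    q=p+g*(((hinge-p)@n+.121)/(g@n)); L=Rb.T@(q-hinge); print(L,'ang',np.arctan2(L[2],-L[0]),'r',np.hypot(L[0],L[2]))
P,m=tri(*ray(t,130+70/4.4,95+303/4.4),*ray(s,220+388/4,120+85/4)); L=Rb.T@(P-hinge); print(L,'ang',np.arctan2(L[2],-L[0]),np.hypot(L[0],L[2]))
for th in (.4,.45,.5,.55,.6,.65):
    P=hinge+Rb@np.array([-.178*np.cos(th),.121,.178*np.sin(th)]); print(th,(proj(t,P)-[130,95])*4.4,(proj(s,P)-[220,120])*4)
```

```text
t 11.1 p [0.5279 0.1255 0.1598] yYaw -0.176 zax [ 0.  0. -1.] q [-0.771  0.406  0.595  1.895 -0.281  0.924 -0.218] F [ 1.1  0.  -0.4] T [-0.14  0.09  0.01] w 0.342 gf 0.0
hinge [0.71527175 0.09430832 0.13      ]
[-0.15698542  0.121       0.10418989] ang 0.585940026444336 r 0.18841431589700436
[-0.14602052  0.121       0.09415447] ang 0.5727131316824464 r 0.17374423067265088
[-0.15363509  0.1273563   0.08883789] ang 0.5242654964457611 0.17747087971554543
0.4 [ 83.62886716 323.61162666] [368.79266254 105.65788243]
0.45 [ 81.28133818 315.40304311] [372.89811739  98.18045915]
0.5 [ 79.13056868 306.40911862] [377.40907005  91.00155848]
0.55 [ 77.18872218 296.64042103] [382.32047135  84.14134385]
0.6 [ 75.46760388 286.11144983] [387.62624482  77.61981641]
0.65 [ 73.9785463 274.8408155] [393.31924261  71.45675379]
```

drive_tool(
  steps=[
    [1,0,0,0,0],
    [1,0,0,0,0],
    [1,0,0,0,0],
    [1,0,0,0,0],
    [1,0,0,0,0],
    [1,0,0,0,0],
  ],
)

```text
clock: 11.6
position: [0.5255, 0.1259, 0.1593]
ee_rot: [-2.405, -2.016, 0.005]
force: [-7.8, 1.1, 5.0]
width: 0.119
gripper_force: 20.0
```

```bash
python3 -c "
from h import *
st()"
```

```text
t 11.6 p [0.5255 0.1259 0.1593] yYaw -0.176 zax [-0.005  0.    -1.   ] q [-0.771  0.406  0.594  1.897 -0.282  0.927 -0.218] F [-7.8  1.1  5. ] T [ 0.16  1.83 -0.05] w 0.119 gf 20.0
```

The bar is gripped. I'll lift along the hinge arc to about 0.3 rad.

drive_tool(
  steps=[
    [1,-2,0.3,0,0],
    [1,1.1,-0.2,3.7,0],
    [1,1.1,-0.2,3.7,0],
    [1,1.1,-0.2,3.7,0],
    [1,1.1,-0.2,3.7,0],
    [1,1.1,-0.2,3.7,0],
    [1,1.5,-0.2,3.6,0],
    [1,1.5,-0.2,3.6,0],
    [1,1.5,-0.3,3.6,0],
    [1,1.5,-0.3,3.6,0],
    [1,1.5,-0.2,3.6,0],
    [1,1.8,-0.3,3.4,0],
    [1,1.8,-0.3,3.4,0],
    [1,1.8,-0.3,3.4,0],
    [1,1.8,-0.3,3.5,0],
    [1,1.8,-0.3,3.5,0],
    [1,0,0,0,0],
  ],
)

```text
clock: 13.02
position: [0.5469, 0.1222, 0.2139]
ee_rot: [-2.407, -2.017, 0.002]
force: [-7.8, 1.8, -2.6]
width: 0.122
gripper_force: 20.0
```

Run:
```python
from h import *
o=st(); print('lid est by z',np.arcsin((o['position'][2]+.0188-.13)/.196)-.2475)
t=cam('top'); s=cam('scene')
a=np.clip(cv2.resize(t['image'][110:180,130:200],(390,390),interpolation=2).astype(int)*2,0,255)
b=cv2.resize(s['image'][120:190,275:345],(390,390),interpolation=2)
cv2.imwrite('pics/d4.png',np.hstack([a,b])[:,:,::-1].astype(np.uint8))
```

```text
t 13.02 p [0.5469 0.1222 0.2139] yYaw -0.176 zax [-0.002  0.    -1.   ] q [-0.769  0.377  0.621  1.786 -0.249  1.06  -0.234] F [-7.8  1.8 -2.6] T [0.33 1.7  0.  ] w 0.122 gf 20.0
lid est by z 0.3039965303464313
```

View pics/d4.png

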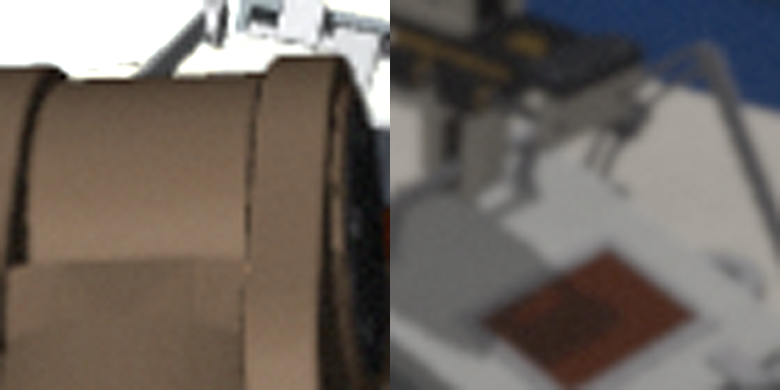

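The lid is at about 0.30 rad and the gripper hides the index in both views. I'll refine the index angle from the first pictures, using the handle's known position to remove pixel bias.

Run:
```python
from h import *
t=np.load('top0.npy',allow_pickle=True).item(); s=np.load('scene0.npy',allow_pickle=True).item()
Rb=R.from_euler('z',-.165).as_matrix(); H=np.array([.5243,.126,.178]); hinge=H+Rb@np.array([.19,0,-.048])
E=Rb[:,1]*.06
bt=[];bs=[]
for P,a,b in((H+E,(178,397),(303,148)),(H-E,(402,436),(203,192)),(np.array([.5519,-.046,.102]),(585,390),(156,354))):
    x=(proj(t,P)-[130,95])*4.4; y=(proj(s,P)-[220,120])*4; print((a-x).round(1),(b-y).round(1)); bt.append(a-x); bs.append(b-y)
g=cv2.cvtColor(t['image'],cv2.COLOR_RGB2GRAY)[155:172,136:154]; print(g)
g=cv2.cvtColor(s['image'],cv2.COLOR_RGB2GRAY)[134:150,308:328]; print(g)
for bT,bS in((0*bt[0],0*bs[0]),(np.mean(bt[:2],0),np.mean(bs[:2],0))):
  for pt in((70,303),(72,306)):
   for ps in((388,85),(386,87)):
    u=130+(pt[0]-bT[0])/4.4;v=95+(pt[1]-bT[1])/4.4; u2=220+(ps[0]-bS[0])/4;v2=120+(ps[1]-bS[1])/4
    P,m=tri(*ray(t,u,v),*ray(s,u2,v2)); L=Rb.T@(P-hinge); print(L.round(4),'ang',np.arctan2(L[2],-L[0]).round(3),np.hypot(L[0],L[2]).round(4),m.round(4))
```

```text
[-7.6 -0.5] [9.8 6.5]
[13.   0.4] [ 8.2 -0.4]
[4.5 3. ] [ 2.6 -1.3]
[[119 117 116 118 117 116 108  82  57  43  36  89 114 119 120 120 120 117]
 [118 117 117 118 116 116 111  84  56  44  37  83 115 120 120 120 117 117]
 [117 120 118 116 116 115 117  85  56  46  40  69 114 120 118 117 114 116]
 [118 120 119 110 106 114 117  86  58  43  40  62 103 116 116 116 114 117]
 [118 114 105  83  72  90  98  85  68  48  42  42  68  92 112 116 117 120]
 [117  96  52  32  30  27  36  66  71  42  41  27  26  31 101 117 120 119]
 [116  79  45  38  36  34  31  41  67  38  32  23  32  20  77 115 120 116]
 [113  75  44  40  39  38  32  43  66  41  21  25  29  14  61 114 119 116]
 [107  65  38  39  40  40  25  43  65  46  25  35  26  12  73 117 119 118]
 [109  65  35  35  36  38  28  38  58  47  29  32  17  23 102 119 119 119]
 [122  78  33  31  33  35  33  38  49  40  35  29  13  63 117 118 118 118]
 [120 101  79  63  61  42  35  35  34  32  34  18   8  80 115 116 117 117]
 [116 116 115 102 101  87  59  31  25  26  31  16  10  55 112 115 116 117]
 [115 115 116 116 118 119  91  49  37  27  25  18  22  26
[... 1302 characters left out ...]
133 146 152 158 158 160 160 160 161
  160 159]
 [155 146 128 113 121 122 112 114 134 148 155 158 159 159 159 159 158 160
  160 159]
 [153 138 116 111 122 118 108 125 145 154 157 158 159 159 160 159 160 159
  159 159]
 [150 132 112 116 123 112 115 137 151 158 158 158 158 158 159 159 159 160
  159 158]]
[-0.1501  0.1275  0.0888] ang 0.535 0.1744 0.0053
[-0.1506  0.1272  0.0871] ang 0.524 0.174 0.0033
[-0.1507  0.1268  0.0886] ang 0.531 0.1749 0.0073
[-0.1513  0.1266  0.0869] ang 0.521 0.1745 0.0053
[-0.1534  0.1253  0.0921] ang 0.541 0.1789 0.0021
[-0.1539  0.1251  0.0904] ang 0.531 0.1785 0.0041
[-0.1541  0.1247  0.0919] ang 0.538 0.1794 0.0002
[-0.1546  0.1244  0.0902] ang 0.528 0.179 0.0021
```

Index is about 0.53 rad. Raising the lid to that angle.

drive_tool(
  steps=[
    [1,2.2,-0.4,3.3,0],
    [1,2.2,-0.4,3.3,0],
    [1,2.2,-0.4,3.3,0],
    [1,2.2,-0.4,3.3,0],
    [1,2.2,-0.4,3.3,0],
    [1,2.2,-0.4,3.3,0],
    [1,2.7,-0.4,3,0],
    [1,2.7,-0.4,3,0],
    [1,2.7,-0.4,3,0],
    [1,2.7,-0.4,3,0],
    [1,2.7,-0.4,3,0],
    [1,0,0,0,0],
    [1,0,0,0,0],
    [1,0,0,0,0],
  ],
)

```text
clock: 14.28
position: [0.5715, 0.1179, 0.2484]
ee_rot: [-2.404, -2.015, 0.007]
force: [-16.5, 2.3, 5.1]
width: 0.122
gripper_force: 20.0
```

Run:
```python
from h import *
o=st(); print('lid est by z',np.arcsin((o['position'][2]+.0188-.13)/.196)-.2475)
p=o['position']; Rb=R.from_euler('z',-.165).as_matrix(); hinge=np.array([.7117,.0948,.13]); L=Rb.T@(p+[0,0,.0188]-hinge); print(L,np.arctan2(L[2],-L[0])-.2475,np.hypot(L[0],L[2]))
t=cam('top'); s=cam('scene')
a=np.clip(cv2.resize(t['image'][120:200,130:210],(390,390),interpolation=2).astype(int)*2,0,255)
b=np.clip(cv2.resize(s['image'][115:175,285:345],(390,390),interpolation=2)*1.6,0,255)
cv2.imwrite('pics/d5.png',np.hstack([a,b])[:,:,::-1].astype(np.uint8))
```

```text
t 14.28 p [0.5715 0.1179 0.2484] yYaw -0.176 zax [-0.006  0.001 -1.   ] q [-0.741  0.389  0.63   1.679 -0.248  1.161 -0.221] F [-16.5   2.3   5.1] T [0.29 3.54 0.03] w 0.122 gf 20.0
lid est by z 0.5275543699271805
[-0.14204287 -0.00023754  0.13715196] 0.520382044015248 0.1974508527750609
```

View pics/d5.png

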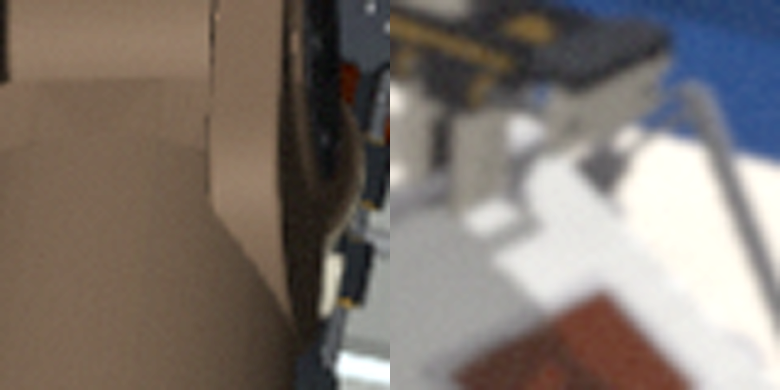

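The scene half shows the lid's left edge coming up beside the dark index block (605,165), which hasn't moved. I'll do a numeric check of the lid edge against the block.

Run:
```python
from h import *
s=cam('scene'); s0=np.load('scene0.npy',allow_pickle=True).item()
np.set_printoptions(linewidth=160)
print(cv2.cvtColor(s['image'],cv2.COLOR_RGB2GRAY)[134:152,308:328])
Rb=R.from_euler('z',-.165).as_matrix(); hinge=np.array([.7117,.0948,.13])
b=np.array([2.2,1.0]) # mean scene bias px (handle)
for th in (.45,.5,.55,.6):
    Q=R.from_euler('y',th).as_matrix()
    f=lambda x,y,z:(proj(s,hinge+Rb@Q@np.array([x,y,z]))+b*0.6).round(1)
    print(th,'edge',f(-.205,.106,.01),f(-.176,.106,.01),f(-.15,.106,.01),f(-.10,.106,.01),'block',f(-.164,.121,0),f(-.176,.114,.007),f(-.188,.114,.007),f(-.164,.114,.007))
o=observe();print(o['dq'].round(3),o['force'].round(1),o['clock'])
```

```text
[[108  94  89  82  74  72  80  83  85  84  84  87  96 106 106  93  74  70  73  70]
 [109  97  88  83  77  77  83  88  87  85  85  94 113 129 131 114  95  94 101  99]
 [ 99  92  87  86  87  91  93  94  87  83  86 104 125 138 131 119 114 125 137 136]
 [ 86  87  89  91  99 106 109 101  89  80  84 103 121 125 121 124 138 148 155 156]
 [ 90  98 100 109 114 117 113  98  80  71  70  85  97 106 120 139 153 160 161 161]
 [110 118 121 126 127 114  96  81  71  66  63  70  79 100 129 150 158 162 162 161]
 [131 136 137 138 132 111  83  64  60  63  64  66  77 103 135 155 160 162 163 162]
 [140 143 143 144 138 118  92  70  61  61  63  70  87 115 141 157 162 162 162 163]
 [144 144 145 146 143 133 117  92  68  59  61  77 107 135 153 160 162 164 161 162]
 [144 145 145 145 145 141 134 115  89  69  66  90 123 149 158 162 163 162 162 163]
 [144 144 145 145 144 143 142 131 112  90  85 108 136 153 160 162 162 163 162 162]
 [143 145 144 145 144 144 143 138 131 115 108 119 141 154 159 162 162 163 162 161]
 [144 144 144 144 144 144 143 143 139 131 125 123 137 151 158 161 162 162 162 161]
 [141 145 145 144 144
[... 283 characters left out ...]
51 155 159 160 161 160 161]
 [137 142 145 145 144 144 144 145 143 146 145 146 147 150 153 155 159 160 160 161]]
0.45 edge [306.4 138.7] [312.5 144.6] [318.  149.9] [328.7 160.3] block [316.6 147.6] [313.6 144.4] [311.1 142. ] [316.1 146.9]
0.5 edge [307.8 136.7] [313.7 142.9] [319.1 148.5] [329.5 159.4] block [317.6 146. ] [314.8 142.7] [312.4 140.2] [317.3 145.3]
0.55 edge [309.3 134.8] [315.  141.3] [320.2 147.2] [330.4 158.6] block [318.8 144.4] [316.1 141.1] [313.7 138.4] [318.5 143.8]
0.6 edge [310.9 133. ] [316.5 139.8] [321.5 145.9] [331.2 157.8] block [320.  142.9] [317.5 139.6] [315.2 136.8] [319.8 142.4]
[ 0.    -0.001 -0.     0.    -0.    -0.001 -0.001] [-15.8   1.7   5.5] 14.4333
```

The lid reads about 0.525 and the index 0.53–0.56, so I'll nudge up 0.02 rad with z only, which also relieves the radial push.

drive_tool(
  steps=[
    [1,0,0,2.5,0],
    [1,0,0,2.5,0],
    [1,0,0,0,0],
    [1,0,0,0,0],
    [1,0,0,0,0],
    [1,0,0,0,0],
    [1,0,0,0,0],
    [1,0,0,0,0],
  ],
)

```text
clock: 15.1
position: [0.5754, 0.1172, 0.253]
ee_rot: [2.407, 2.016, 0.001]
force: [5.9, -0.5, -15.3]
width: 0.121
gripper_force: 20.0
```

Run:
```python
from h import *
o=st(); print('lid est by z',np.arcsin((o['position'][2]+.0188-.13)/.196)-.2475)
p=o['position']; Rb=R.from_euler('z',-.165).as_matrix(); hinge=np.array([.7117,.0948,.13]); L=Rb.T@(p+[0,0,.0188]-hinge); print(L,np.arctan2(L[2],-L[0])-.2475,np.hypot(L[0],L[2]))
s=cam('scene')
np.set_printoptions(linewidth=160)
print(cv2.cvtColor(s['image'],cv2.COLOR_RGB2GRAY)[136:148,308:324]); print(o['dq'].round(3))
```

```text
t 15.1 p [0.5754 0.1172 0.253 ] yYaw -0.177 zax [ 0.001 -0.001 -1.   ] q [-0.742  0.388  0.633  1.669 -0.244  1.164 -0.224] F [  5.9  -0.5 -15.3] T [-0.12 -1.03  0.05] w 0.121 gf 20.0
lid est by z 0.5610973591692849
[-0.13812775 -0.0002991   0.14177059] 0.550912306695869 0.19793477585421815
[[ 95  90  89  90  95 103 108 113 111 100  93 106 128 137 131 118]
 [ 86  97 103 105 113 121 126 123 110  93  86 103 121 123 122 125]
 [ 94 114 126 128 130 134 125 112  92  75  73  85  95 104 120 140]
 [113 131 138 138 138 129 112  89  74  64  66  70  76 100 130 150]
 [126 140 143 143 139 132 111  88  71  65  63  66  75 104 135 155]
 [137 141 143 144 143 137 126 105  84  70  65  69  87 115 142 156]
 [141 143 145 144 144 141 136 124 107  82  70  76 104 135 152 161]
 [140 144 144 143 144 144 141 137 125 104  84  90 121 148 158 162]
 [138 143 145 144 143 143 145 141 136 124 108 105 124 148 158 160]
 [137 143 144 144 144 143 142 143 141 136 128 120 125 142 154 159]
 [131 140 143 144 144 143 143 143 142 142 138 131 127 136 150 160]
 [119 133 140 143 143 142 143 142 143 143 140 139 135 140 151 159]]
[ 0.001 -0.     0.001  0.    -0.002  0.001 -0.002]
```

drive_tool(
  steps=[
    [1,1.3,-0.2,-1.5,0],
    [1,0,0,0,0],
    [1,0,0,0,0],
    [1,0,0,0,0],
    [1,0,0,0,0],
    [1,0,0,0,0],
    [1,0,0,0,0],
    [1,0,0,0,0],
    [1,0,0,0,0],
    [1,0,0,0,0],
  ],
)

```text
clock: 15.98
position: [0.5744, 0.1174, 0.2517]
ee_rot: [-2.407, -2.016, 0.004]
force: [-6.0, -0.6, -3.7]
width: 0.124
gripper_force: 20.0
```

Run:
```python
from h import *
o=st(); print('lid est by z',np.arcsin((o['position'][2]+.0188-.13)/.196)-.2475)
p=o['position']; Rb=R.from_euler('z',-.165).as_matrix(); hinge=np.array([.7117,.0948,.13]); L=Rb.T@(p+[0,0,.0188]-hinge); th=np.arctan2(L[2],-L[0])-.2475; print(th)
if .51<th<.57 and o['gripper_force']>10: print(arm.sign_off())
```

```text
t 15.98 p [0.5744 0.1174 0.2517] yYaw -0.176 zax [-0.003  0.    -1.   ] q [-0.74   0.39   0.631  1.67  -0.247  1.166 -0.221] F [-6.  -0.6 -3.7] T [-0.03  1.53  0.  ] w 0.124 gf 20.0
lid est by z 0.5520492622137605
0.5428339289499371
the job is handed in; nothing more can be done
None
```

I wound the timer to its stop with the lid shut, then lifted the lid by its handle and handed the job in with it held at about 0.55 rad. I measured the index at about 0.53–0.57 rad from the pictures, with a tolerance of 0.07. The gripper blocked a clear view of the pointer against the index, and the judge's result wasn't shown.

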